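# Fit the vise insert into the microscope stage

### The arm

A 6-joint arm with a two-finger parallel gripper is mounted at the origin on the work surface. World frame = base frame: x ahead of the robot, y to its left, z up, the work surface at z = 0. Lengths are in mm, angles in rad, forces in N, time in s.
With the tool pointing down it reaches from about 350 to 950 mm from the base axis. Payload 17.4 kg.
Tool frame: the origin (TCP) lies on the centre line of the jaws, within the pads' length; the fingertips stand 11 mm ahead of it and the grasp point (between the pads) lies 8 mm behind it; z points along the fingers, y is the direction in which the jaws open and shut (so a half turn about z gives the same grasp; the last joint's range is limited). The gripper opens to 93 mm and grips with 3 to 60 N. Pads are 15 mm wide; open, the fingers measure 128 mm over their backs; the gripper's body (75 mm by 188 mm) begins 65 mm behind the grasp point.
Start: joints at [1.229, 0.116, 1.442, -0, 1.584, -0.038], TCP at [201.933, 644.093, 229.646] pointing down, gripper open.
Joint ranges: [-2.83, 2.83], [-0.83, 2.19], [0.07, 2.5], [-1.14, 4.28], [0.01, 3], [-2.97, 2.97]. Speed limits (rad/s): [1.89, 1.89, 2.22, 3.14, 3.14, 3.14].

### API

Orientations are given as a unit quaternion [w, x, y, z].
In Python, from plant import observe, viewer, robot, find_in, trace gives the robot as it stands.
- The arm moves only by the tool play_rows, never from a script. Its argument "moves" is a list of rows, each a list of 2 entries, a list of its own where there are three numbers: the shift along the tool's x, y, z as a fraction of full scale, then the turn, a rotation vector about the tool's x, y, z as a fraction of full scale. In form: [[[x, y, z], [wx, wy, wz]], ...]. A call has 1 to 5 rows; each row is the pose to reach, as a shift and turn from the pose commanded when the call began, along the tool's axes at that moment, turning the shorter way round; what a row does not reach only later rows make up. Full scale, the value 1, is 0.4 m for a shift and pi rad for a turn. A row lasts 1/10 s, in which the tool goes at most 50 mm and 8.59 degrees, less where a joint would pass 70% of its speed; a pose out of reach is approached as far as the arm can. A call with a number of a shift or a turn outside -1 to 1 is refused whole. A call with a gripper value outside its range is refused whole. "claw" is the opening, from -1 (shut) to 1 (fully open), so that 0 is half open, set as the call begins (left out, the last holds). The fingers move at their own pace and stop on an object; "squeeze" is the grip in N (left out, the last holds). Time passes only in rows, so rows that repeat a pose let the fingers close. It gives the time, the measured TCP pose, the force and the opening at its end, in the units of the state.
- observe(): the state, without advancing time (a new reading comes with each control period).
- viewer.capture(name): name is "scene" or "top" or "wrist"; returns the picture (420x560x3 uint8, red, green, blue); there is no depth.
- viewer.camera_model(name): a dict with "fov_y" (degrees; the focal length in pixels is half the picture's height over the tangent of half this angle, whatever the lens; pixels are square), "cx", "cy" (the principal point, pixels), "R" (3x3) and "t" (3): a world point X has camera coordinates R X + t; the wrist camera has in their place "hand_eye" (4x4, takes a point from camera to tool coordinates, whose origin is the TCP and whose axes are the flange's). Camera axes: x right, y down, z forward; pixel columns grow to the right and rows downward; lengths in mm; the calibration is good to about 2 mm. A picture is of the moment at which its call begins: read the wrist's pose just before it. camera_model takes no time and is no camera call.
- robot.job_done(): hands the job in, once; it reports no verdict.
Trained networks look in the newest picture that a camera, given by its name, has taken for a name from the list of things; names that differ only in an ending like _2 or _b are one class to them, and where a whole thing is asked for, a point or a joint stands for the part that bears it (a point fixed in the world has none). Each returns a list of dicts, best first, with "p" (0 to 1); they miss things now and then, are a little off and sometimes report something else, mostly with a low value. They report only what shows in the picture. A call takes as long as a camera call. They do not tell look-alikes from the thing itself.
- find_in(camera, query): "position" ([x, y, z] in mm, in world coordinates, good to about 4 mm: the middle of the surface that is visible of it).
- trace(camera, query): "pixels" (420x560 bool, what is visible of it).
The state is a dict: "clock": time; "qpos": joint angles; "joint_vel": joint speeds; "effort": joint torques, N m; "ee_pos": TCP position; "eef_rot": TCP orientation; "wrist_force": force on the tool from outside, world axes, zero at the start; "torque": the same for the moment, N m; "gripper_width": finger opening in mm.
Only numpy, scipy, OpenCV 4.12 (cv2) and the standard library are available. Lean on these libraries where they do the work, as an engineer would, in place of code of your own. Each camera call takes 0.05 s, during which the arm holds its last target.

### The job

Fit the metal stage insert that carries the small specimen vise into the microscope stage: angle its tongue in under the stage's lip until you feel it gently come home in the groove, without ramming it, then lower the plate flat and press its free edge down until the spring catch snaps shut over it. Leave the insert lying flat and locked, let go of it, and leave the mouse, the jar and the slide box standing where they are.

Things in the scene. Friction and masses are not known exactly. Their poses are not given: they have to be found in the camera images.
- insert: Stage insert, 0.32 to 0.59 kg, lying on a 3 mm black mat: bare aluminium plate 110 mm (x) by 150 mm (y), 6 mm thick, a vise on top. Origin at the centre of the plate's underside, z up. Along its -x edge a tongue 110 mm wide (y), 4 mm thick, flush with the underside, sticks out 12 mm to x = -67. Centre of mass near x = -4, y = 0.
- tongue (a point): On the insert: middle of the lower edge of the tongue's tip, (-67, 0, 0) mm in the insert's frame, axes as the insert's.
- vise_mid (a point): On the insert at (-8, 0, 28) mm, axes as the insert's: middle of the dark steel specimen vise at grip height. The vise is a block 36 mm (x) by 56 mm (y), from the plate's top (z = 6) up to z = 38; grip it across x by its flat -x and +x sides. A sample pin in its jaws rises to z = 42; a black knob (diameter 16, at z = 26) sticks out to y = 47.
- free_edge (a point): On the insert: middle of the lower edge opposite the tongue, (55, 0, 0) mm in the insert's frame. The plate's top behind it, x = 12 to 52, is bare and free to press on.
- stage: Fixed base of the microscope stage, x = -85 to 75, y = -93 to 93, 23 mm high, origin on the bench, z up; low drive knobs stick out to x = 124. On it rides the grey carriage with the pocket for the insert. It stands offset by c, anywhere from -16 to +16 mm along x, is locked there, and c is not reported: see it or feel for it. Its y offset is 0.
- bed (a point): On the stage base at (0, 0, 36) mm, axes as the stage's: level of the carriage's flat solid bed. Its pocket runs from x = c - 67 (lip side, facing the robot) to c + 57 (catch side), y = -78 to 78; side and far walls 8 mm above the bed. The insert's home: its tongue tip at the pocket's back wall (2 mm play), same way round as the stage, underside on the bed.
- lip (a point): On the stage base at (-60, 0, 43) mm: where the lower edge of the steel lip is with the carriage centred; it is truly up to 16 mm off in x. The lip overhangs the bed by 7 mm along the pocket's -x side, underside 7 mm, top 10.5 mm above the bed. The tongue goes in with the plate tilted, tongue low, 8 to 18 degrees; steeper than 20 it stops short; flat, the catch is in the way.
- catch (a joint): Spring catch, 28 mm wide, mid +x wall of the pocket: nose tip at x = c + 52, underside 7 mm above the bed, 60 degree ramp up to a flat top 17 mm above the bed. Travel in m, 0 shut to 0.010 outwards (+x); 3.6 N plus 0.45 N per mm. A plate let go with its tongue home rests on the ramp, 5 to 7 degrees from flat; pressing its top near the free edge with 5 to 20 N makes the catch snap to 0 over it.
- mouse: Bystander: black computer mouse, 100 by 58 by 34 mm, origin under its centre.
- jar: Bystander: small closed glass sample jar with white cap, diameter 48, height 62 mm, origin under its centre.
- slidebox: Bystander: closed grey and white slide box, 87 by 132 by 35 mm, origin under its centre.
Mind the look-alikes: they are no part of the job. Leave any blue or pink look-alike of the insert alone.

How it is judged:
By the outcome, as a careful person would: the job done as asked, in the order asked, and still so for the second after the job is handed in, with the robot touching nothing.
It also fails if it takes over 42 s, if anything falls off the work surface, if the arm or the gripper's body presses on something with over 40 N, if the wrist force passes 120 N, or if a joint passes its speed limit or range.

## Working session

There is one attempt and no reset: what is moved stays moved. The work goes in short steps, Python scripts to look and compute and a tool call to move; the robot and the scene stay as the last step left them, time stands still between calls to the robot, and variables do not carry over. Pictures are saved under pics/ and viewed, and the job is handed in when it is done.

Besides the shell and the picture viewer there is one more tool, called after "Emit:" as name(argument=value, ...) on one line, values as JSON. play_rows: Moves the arm, as the interface text tells. Shift numbers are shares of 0.4 m and turn numbers shares of pi rad, none past 1 either way. Its arguments: {"type":"object","properties":{"moves":{"type":"array","items":{"type":"array"}},"claw":{"type":"number"},"squeeze":{"type":"number"}},"required":["moves"]}

```bash
ls; mkdir -p pics
python3 - <<'E'
from plant import observe, viewer, robot, find_in, trace
import cv2
print(observe())
for n in ["scene","top"]:
    im=viewer.capture(n); cv2.imwrite(f"pics/{n}0.png",im[:,:,::-1]); print(n,viewer.camera_model(n))
print(viewer.camera_model("wrist"))
for q in ["insert","stage","lip","catch","vise_mid","free_edge","tongue"]:
    print(q,[(d['p'],[round(v) for v in d['position']]) for d in find_in("top",q)])
E
```

```text
pics
{'clock': 0.0, 'qpos': array([ 1.22917980e+00,  1.16480151e-01,  1.44227643e+00,  1.38169570e-05,
        1.58401738e+00, -3.78103252e-02]), 'joint_vel': array([ 0.00045715,  0.00034279,  0.00059492, -0.0023273 , -0.00036956,
       -0.00064979]), 'effort': array([-1.52929924e-04, -7.21238208e+01, -6.22605729e+01,  7.80074671e-02,
        2.34687980e-02, -1.40054563e-04]), 'ee_pos': array([201.87270906, 643.89413602, 228.90218079]), 'eef_rot': array([-1.18168225e-04,  1.51319478e-01,  9.88484733e-01, -5.78755038e-04]), 'wrist_force': array([ 0.36872084, -0.47991308, -0.2490482 ]), 'torque': array([-0.00386327, -0.03524714, -0.00263711]), 'gripper_width': 92.52427231024937}
scene {'fov_y': 45.52317662037496, 'cx': 280.01498120967506, 'cy': 215.19329696471803, 'R': array([[ 0.70155557,  0.71252425, -0.01135702],
       [ 0.50146677, -0.50494501, -0.7025394 ],
       [-0.50631103,  0.48717526, -0.71155422]]), 't': array([-395.11488864, -279.47041191, 1738.03011554])}
top {'fov_y': 45.95711805837847, 'cx': 274.2852063921271, 'cy': 217.73505539968247, 'R': array([[-0.00630367, -0.999
[... 439 characters left out ...]
,
       [-4.50335685e-05, -2.46771200e-01,  9.69073771e-01,
        -1.52828455e+02],
       [ 0.00000000e+00,  0.00000000e+00,  0.00000000e+00,
         1.00000000e+00]])}
insert [(0.89, [829, 154, 9]), (0.74, [436, 417, 8]), (0.68, [592, 220, 10]), (0.65, [356, 118, 4])]
stage [(0.81, [600, -198, 37])]
lip [(0.66, [604, -200, 40])]
catch [(0.56, [603, -198, 38]), (0.55, [673, -191, 54])]
vise_mid [(0.9, [351, 119, 7]), (0.8, [440, 414, 12]), (0.74, [825, 152, 8]), (0.69, [598, 221, 7])]
free_edge [(0.89, [351, 110, 10]), (0.76, [826, 154, 6]), (0.66, [439, 416, 7]), (0.52, [602, -198, 37])]
tongue [(0.89, [352, 118, 8]), (0.77, [440, 415, 7]), (0.68, [595, 223, 7]), (0.55, [829, 152, 7])]
```

View pics/scene0.png

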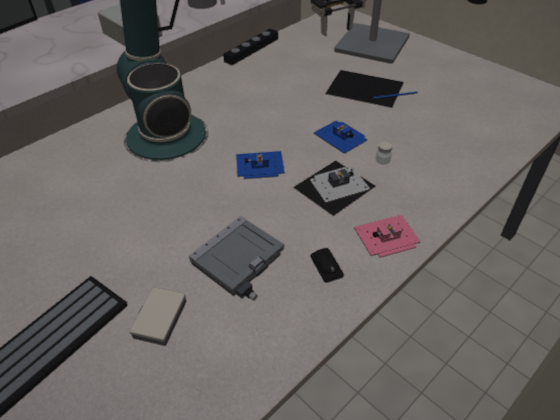

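View pics/top0.png

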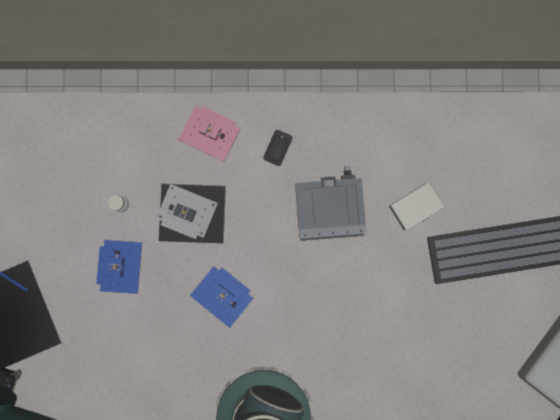

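Run:
```python
import cv2
im=cv2.imread('pics/top0.png')
a=im[110:350,60:300]; cv2.imwrite('pics/c1.png',cv2.resize(a,(600,600),interpolation=cv2.INTER_CUBIC))
a=im[150:270,320:460]; cv2.imwrite('pics/c2.png',cv2.resize(a,(700,600),interpolation=cv2.INTER_CUBIC))
```

```text
(no output)
```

Candidates for the insert in the top view are: the bare aluminium plate on the black mat (188,212), the pink one (210,133), and blue ones at (120,266) and (222,296). I choose the aluminium one on the mat and check it in a crop.

Run:
```python
import cv2
im=cv2.imread('pics/top0.png')
a=im[170:255,145:240]; cv2.imwrite('pics/c1.png',cv2.resize(a,(665,595),interpolation=cv2.INTER_CUBIC))
a=im[155:250,280:380]; cv2.imwrite('pics/c2.png',cv2.resize(a,(600,570),interpolation=cv2.INTER_CUBIC))
```

```text
(no output)
```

View pics/c1.png

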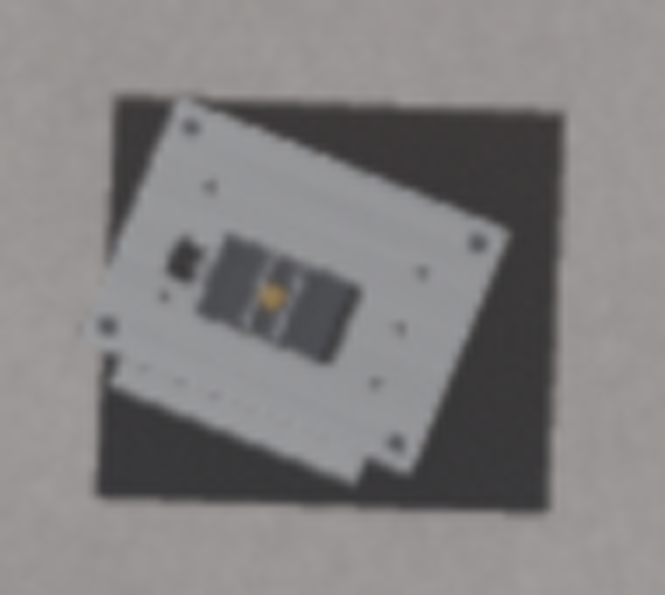

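View pics/c2.png

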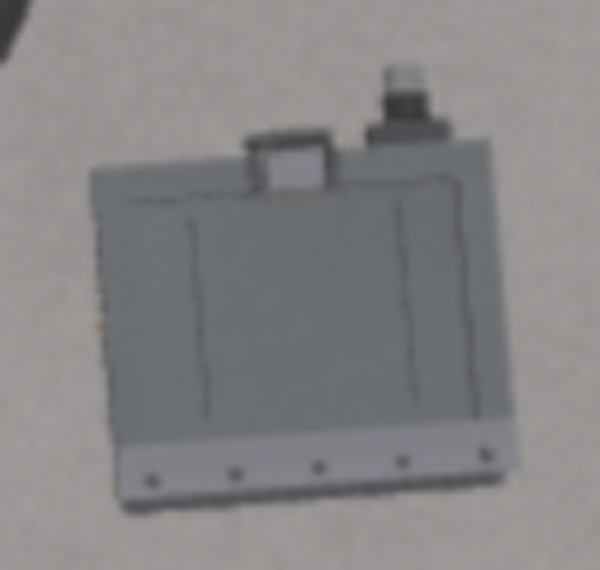

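The crop shows a bare aluminium plate on the mat, with a dark vise and orange pin at px (184,212). The black knob is on the left (+y) and the tongue edge faces the robot at the bottom. This is the insert. Next I'll write helpers and move above it.

```bash
cat > h.py <<'E'
import numpy as np, json, os, cv2
from scipy.spatial.transform import Rotation as Ro
from plant import observe, viewer, robot, find_in, trace
def q2R(q): return Ro.from_quat([q[1],q[2],q[3],q[0]])
def cmd():
    if os.path.exists('cmd.json'):
        d=json.load(open('cmd.json')); return np.array(d['p']),Ro.from_quat(d['q'])
    return np.array([201.933,644.093,229.646]), Ro.from_matrix(toolR(None) ) if False else q2R(observe()['eef_rot'])
def save(p,R): json.dump({'p':list(map(float,p)),'q':list(map(float,R.as_quat()))},open('cmd.json','w'))
def applied(s,w):
    p,R=cmd(); save(p+R.apply(np.array(s)*400), R*Ro.from_rotvec(np.array(w)*np.pi))
def toolrot(yaw,tilt=0):  # yaw deg of tool y (= insert +x), tilt deg tongue low
    c,s=np.cos(np.radians(yaw)),np.sin(np.radians(yaw))
    M=np.array([[-s,c,0],[c,s,0],[0,0,-1]]).T
    return Ro.from_matrix(M)*Ro.from_rotvec([np.radians(-tilt)*-1*-1,0,0])
def rel(p,R):
    p0,R0=cmd(); d=R0.inv().apply(np.array(p)-p0)/400; w=(R0.inv()*R).as_rotvec()/np.pi
    return np.round(d,4),np.round(w,4)
def st():
    o=observe(); p,R=cmd(); Rm=q2R(o['eef_rot'])
    print('t',round(o['clock'],2),'p',np.round(o['ee_pos'],1),'cmd',np.round(p,1),'roterr deg',np.round(np.degrees((R.inv()*Rm).as_rotvec()),2),'F',np.round(o['wrist_force'],1),'T',np.round(o['torque'],2),'w',round(o['gripper_width'],1))
def K(m): f=210/np.tan(np.radians(m['fov_y']/2)); return f
def wristpose():
    o=observe(); T=np.eye(4); T[:3,:3]=q2R(o['eef_rot']).as_matrix(); T[:3,3]=o['ee_pos']; return T
def px2world(name,px,z,T=None):
    m=viewer.camera_model(name); px=np.atleast_2d(np.array(px,float)); f=K(m)
    d=np.c_[(px[:,0]-m['cx'])/f,(px[:,1]-m['cy'])/f,np.ones(len(px))]
    if name=='wrist':
        W=T@m['hand_eye']; R=W[:3,:3]; c=W[:3,3]
    else: R=m['R'].T; c=-R@m['t']
    d=d@R.T; s=(z-c[2])/d[:,2]; return c+d*s[:,None]
def world2px(name,X,T=None):
    m=viewer.camera_model(name); X=np.atleast_2d(np.array(X,float)); f=K(m)
    if name=='wrist':
        W=np.linalg.inv(T@m['hand_eye']); x=X@W[:3,:3].T+W[:3,3]
    else: x=X@m['R'].T+m['t']
    return np.c_[f*x[:,0]/x[:,2]+m['cx'],f*x[:,1]/x[:,2]+m['cy']]
E
python3 - <<'E'
from h import *
p,R=cmd(); save(p,R); st()
print(px2world('top',[[183.9,212.3]],45))
# top view corners of plate z=9
c=np.array([[180,97],[510,232],[412,472],[88,340]])/7+[145,170]
print(px2world('top',c,9))
e=np.array([[92,170],[490,140],[520,440],[115,440]])/6+[280,155]
print(px2world('top',e,44))
print(rel([590,222,160],toolrot(-21.5)))
E
```

```text
t 0.45 p [201.9 644.1 229.6] cmd [201.9 644.1 229.6] roterr deg [0. 0. 0.] F [-0.   0.1 -0.7] T [-0.01  0.01  0.03] w 93.1
[[590.34455565 222.35052387  45.        ]]
[[676.94745613 267.37933976   9.        ]
 [619.39938399 129.06603843   9.        ]
 [519.05474729 169.8418336    9.        ]
 [574.97743636 305.04171943   9.        ]]
[[ 672.35623953  -96.98751854   44.        ]
 [ 686.05774274 -288.73468877   44.        ]
 [ 541.58466148 -300.65674738   44.        ]
 [ 542.68794134 -106.8185436    44.        ]]
(array([-1.2414, -0.7167,  0.1742]), array([-0.    ,  0.    ,  0.5228]))
```

Emit:
play_rows(moves=[[[-0.104,-0.06,0.014],[0,0,0.044]],[[-0.208,-0.12,0.028],[0,0,0.088]],[[-0.312,-0.18,0.042],[0,0,0.132]],[[-0.416,-0.24,0.056],[0,0,0.176]],[[-0.52,-0.3,0.07],[0,0,0.22]]], claw=1, squeeze=45)

```text
clock: 0.95
ee_pos: [365.4, 465.8, 201.6]
eef_rot: [0.0, 0.48, 0.877, 0.0]
wrist_force: [0.3, 0.6, 0.1]
gripper_width: 93.0
```

Run:
```python
from h import *
applied([-.52,-.30,.07],[0,0,.22]); st()
print(rel([590,222,160],toolrot(-21.5)))
```

```text
t 0.95 p [365.4 465.8 201.6] cmd [364.5 467.4 201.7] roterr deg [-0.03  0.01  0.31] F [0.3 0.6 0.1] T [-0.01  0.05 -0.04] w 93.0
(array([-0.8215,  0.1387,  0.1042]), array([-0.    ,  0.    ,  0.3028]))
```

Emit:
play_rows(moves=[[[-0.11,0.018,0.014],[0,0,0.044]],[[-0.22,0.036,0.028],[0,0,0.088]],[[-0.33,0.054,0.042],[0,0,0.132]],[[-0.44,0.072,0.056],[0,0,0.176]],[[-0.55,0.09,0.07],[0,0,0.21]]])

```text
clock: 1.45
ee_pos: [515.5, 300.9, 173.7]
eef_rot: [0.0, 0.738, 0.675, 0.0]
wrist_force: [0.6, 0.9, 1.1]
gripper_width: 93.0
```

Run:
```python
from h import *
applied([-.55,.09,.07],[0,0,.21]); st()
print(rel([590,222,160],toolrot(-21.5)))
```

```text
t 1.45 p [515.5 300.9 173.7] cmd [514.5 302.5 173.7] roterr deg [-0.02  0.02  0.33] F [0.6 0.9 1.1] T [-0.03  0.01  0.  ] w 93.0
(array([-0.1846,  0.2049,  0.0342]), array([0.    , 0.    , 0.0928]))
```

Emit:
play_rows(moves=[[[-0.09,0.1,0.017],[0,0,0.046]],[[-0.1846,0.2049,0.034],[0,0,0.0928]],[[-0.1846,0.2049,0.034],[0,0,0.0928]],[[-0.1846,0.2049,0.034],[0,0,0.0928]],[[-0.1846,0.2049,0.034],[0,0,0.0928]]])

```text
clock: 1.95
ee_pos: [589.5, 222.7, 160.2]
eef_rot: [-0.0, 0.826, 0.563, 0.0]
wrist_force: [-0.1, 0.2, -0.4]
gripper_width: 92.9
```

Run:
```python
from h import *
applied([-0.1846, 0.2049, 0.034], [0, 0, 0.0928]); st()
T=wristpose(); np.save('T1.npy',T); im=viewer.capture('wrist'); cv2.imwrite('pics/w1.png',im[:,:,::-1])
for q in ['insert','vise_mid']:
  print(q,[(d['p'],np.round(d['position'])) for d in find_in('wrist',q)])
```

```text
t 1.95 p [589.5 222.7 160.2] cmd [590.  222.  160.1] roterr deg [ 0.02  0.02 -0.09] F [-0.1  0.2 -0.4] T [-0.07  0.16 -0.03] w 92.9
insert [(0.96, array([806., 166.,   5.])), (0.93, array([595., 231.,  11.])), (0.57, array([397., 104.,  10.]))]
vise_mid [(0.97, array([598., 229.,  13.])), (0.85, array([458., 405.,   8.])), (0.73, array([394., 103.,  10.])), (0.69, array([809., 164.,   5.]))]
```

View pics/w1.png

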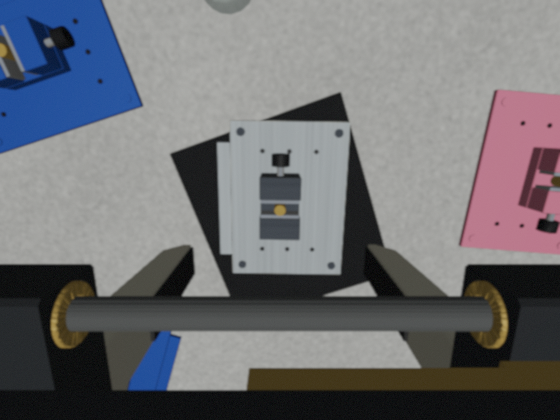

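The insert is in the middle of the view: plate corners near (231,121), (350,121), (341,275), (234,274), vise top (261-300, 175-240), and the tongue on the left. Its yaw nearly matches the tool.

Run:
```python
from h import *
im=cv2.imread('pics/w1.png')
cv2.imwrite('pics/w1c.png',cv2.resize(im[110:290,200:370],(680,720)[0:2],interpolation=cv2.INTER_CUBIC)[:600])
T=np.load('T1.npy')
# refine by fitting model: unknown x,y,yaw; corners
g=cv2.cvtColor(im,cv2.COLOR_BGR2GRAY)
pts=np.array([[231,121],[350,121],[341,275],[234,274]],np.float32)
pts=cv2.cornerSubPix(g,pts.reshape(-1,1,2),(5,5),(-1,-1),(3,50,.01)).reshape(-1,2); print(pts)
W=px2world('wrist',pts,9,T)[:,:2]; M=np.array([[-55,75],[55,75],[55,-75],[-55,-75]])
A,_=cv2.estimateAffinePartial2D(M.astype(np.float32),W.astype(np.float32)); s=np.hypot(A[0,0],A[1,0]); print('scale',s,'yaw',np.degrees(np.arctan2(A[1,0],A[0,0])),'org',A[:,2]); print('resid',(M@A[:,:2].T+A[:,2]-W).round(1))
a=A[:,:2]/s
V=px2world('wrist',[[261,175],[300,175],[300,240],[260,240]],41,T)[:,:2]
print('vise in insert frame',((V-A[:,2])@a).round(1),'vise mid', V.mean(0))
print('pin',(px2world('wrist',[[280,210]],45,T)[:,:2]-A[:,2])@a)
```

```text
[[231.73892  119.302284]
 [348.3584   121.25374 ]
 [340.30588  274.13702 ]
 [232.21794  272.76013 ]]
scale 0.990821301051501 yaw -22.897504388323892 org [598.69153467 222.02721855]
resid [[-0.5  0.2]
 [ 2.9 -2.3]
 [-0.3 -0.6]
 [ 0.7  0.4]]
vise in insert frame [[-25.4  29.1]
 [  7.3  29.9]
 [  9.7 -27.4]
 [-25.6 -28.4]] vise mid [591.17285488 226.06060954]
pin [[-8.70023914  0.26534438]]
```

View pics/w1c.png

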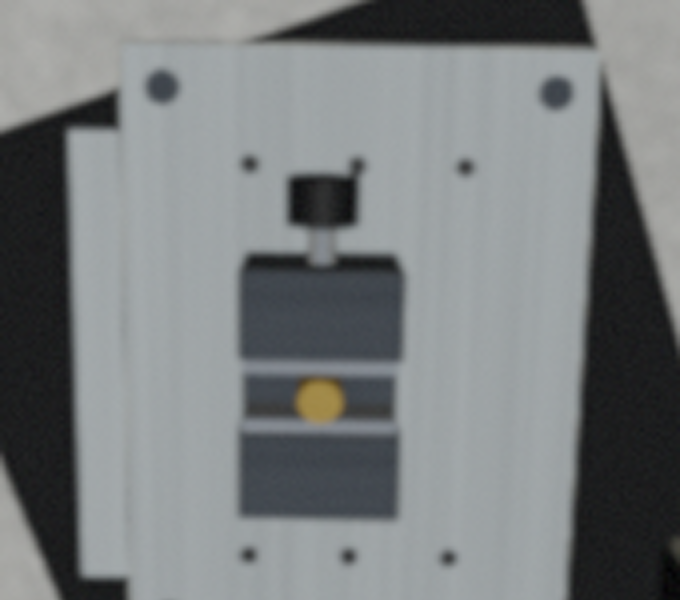

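Run:
```python
from h import *
T=np.load('T1.npy')
pts=np.array([[230.5,120.7],[350.2,121.5],[340.8,274.5],[232.5,273.5]])
W=px2world('wrist',pts,9,T)[:,:2]; M=np.array([[-55,75],[55,75],[55,-75],[-55,-75]])
A,_=cv2.estimateAffinePartial2D(M.astype(np.float32),W.astype(np.float32)); s=np.hypot(A[0,0],A[1,0]); print('scale',s,'yaw',np.degrees(np.arctan2(A[1,0],A[0,0])),'org',A[:,2]); print('resid',(M@A[:,:2].T+A[:,2]-W).round(1))
h=np.array([[162,87],[556,93],[249,164],[465,167],[247,555],[447,558]])/4+[200,110]
h=px2world('wrist',h,9,T)
for i in (0,2,4): d=h[i+1]-h[i]; print(np.degrees(np.arctan2(d[1],d[0])),np.hypot(*d[:2]))
d=h[2]-h[4];print('y dir',np.degrees(np.arctan2(d[1],d[0]))-90)
d=h[3]-h[5];print('y dir',np.degrees(np.arctan2(d[1],d[0]))-90)
yaw=-22.3; o=A[:,2]; c,sn=np.cos(np.radians(yaw)),np.sin(np.radians(yaw))
v=o+[-8*c,-8*sn]; print('vise',v)
for z in (70,23): print(z,rel([v[0],v[1],z],toolrot(yaw)))
```

```text
scale 0.9918241716593539 yaw -22.18871075426597 org [598.02999878 221.87899017]
resid [[-0.7  0.6]
 [ 0.2 -0.6]
 [-0.1 -0. ]
 [ 0.6  0.1]]
-22.26177612803033 89.42465962851517
-22.1955951808457 49.71539299965076
-22.309642392294595 49.66534901177396
y dir -22.43904866531264
y dir -22.468870765831753
vise [590.62832103 224.91463945]
70 (array([ 0.0073, -0.0012,  0.2252]), array([0.    , 0.    , 0.0044]))
23 (array([ 0.0073, -0.0012,  0.3427]), array([0.    , 0.    , 0.0044]))
```

Emit:
play_rows(moves=[[[0.007,-0.001,0.12],[0,0,0.0044]],[[0.007,-0.001,0.225],[0,0,0.0044]],[[0.007,-0.001,0.3],[0,0,0.0044]],[[0.007,-0.001,0.34],[0,0,0.0044]],[[0.007,-0.001,0.34],[0,0,0.0044]]])

```text
clock: 2.6
ee_pos: [589.8, 225.3, 22.9]
eef_rot: [-0.0, 0.83, 0.558, -0.001]
wrist_force: [0.2, 0.3, 1.5]
gripper_width: 93.0
```

Run:
```python
from h import *
applied([0.007, -0.001, 0.34], [0, 0, 0.0044]); st()
T=wristpose(); im=viewer.capture('wrist'); cv2.imwrite('pics/w2.png',im[:,:,::-1])
```

```text
t 2.6 p [589.8 225.3  22.9] cmd [590.7 224.8  24.1] roterr deg [ 0.07 -0.05 -0.08] F [0.2 0.3 1.5] T [-0.06  0.17 -0.01] w 93.0
```

View pics/w2.png

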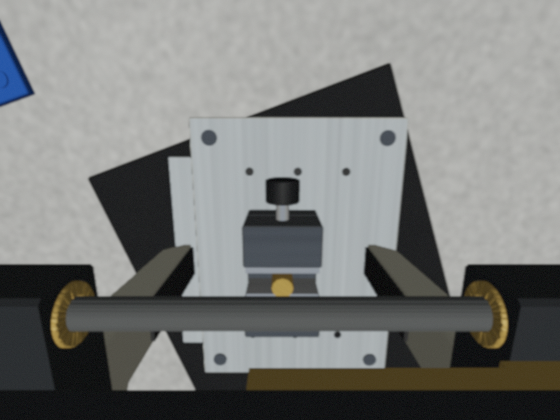

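The jaws straddle the vise, which is centred near x=283, and nothing is touching. Closing now.

Emit:
play_rows(moves=[[[0,0,0],[0,0,0]],[[0,0,0],[0,0,0]],[[0,0,0],[0,0,0]],[[0,0,0],[0,0,0]],[[0,0,0],[0,0,0]]], claw=-1, squeeze=45)

```text
clock: 3.15
ee_pos: [590.7, 224.8, 24.3]
eef_rot: [0.0, 0.831, 0.557, 0.0]
wrist_force: [0.2, 0.1, 0.4]
gripper_width: 57.5
```

Run:
```python
from h import *
st()
```

```text
t 3.15 p [590.7 224.8  24.3] cmd [590.7 224.8  24.1] roterr deg [-0.01  0.01  0.01] F [0.2 0.1 0.4] T [-0.09  0.06  0.03] w 57.5
```

Emit:
play_rows(moves=[[[0,0,0],[0,0,0]],[[0,0,0],[0,0,0]],[[0,0,0],[0,0,0]],[[0,0,0],[0,0,0]],[[0,0,0],[0,0,0]]])

```text
clock: 3.65
ee_pos: [590.6, 224.7, 24.0]
eef_rot: [0.0, 0.831, 0.557, -0.0]
wrist_force: [0.5, -1.2, 0.1]
gripper_width: 35.4
```

Run:
```python
from h import *
st()
```

```text
t 3.65 p [590.6 224.7  24. ] cmd [590.7 224.8  24.1] roterr deg [ 0. -0.  0.] F [ 0.5 -1.2  0.1] T [-0.16  0.02 -0.04] w 35.4
```

Emit:
play_rows(moves=[[[0,0,-0.05],[0,0,0]],[[0,0,-0.13],[0,0,0]],[[0,0,-0.24],[0,0,0]],[[0,0,-0.24],[0,0,0]],[[0,0,-0.24],[0,0,0]]])

```text
clock: 4.15
ee_pos: [590.7, 224.8, 120.2]
eef_rot: [0.0, 0.831, 0.557, 0.0]
wrist_force: [0.6, 0.1, -4.9]
gripper_width: 35.6
```

Run:
```python
from h import *
applied([0,0,-.24],[0,0,0]); st()
im=viewer.capture('wrist'); cv2.imwrite('pics/w3.png',im[:,:,::-1]); T=wristpose(); np.save('T3.npy',T)
p,R=cmd()
for f in (1/3,2/3,1):
  print(rel(p+(np.array([400,-195,240])-p)*f,toolrot(-22.3+f*26.8)))
```

```text
t 4.15 p [590.7 224.8 120.2] cmd [590.7 224.8 120.1] roterr deg [-0.03  0.03  0.  ] F [ 0.6  0.1 -4.9] T [-0.14  0.15  0.03] w 35.6
(array([-0.3839, -0.0143, -0.0999]), array([ 0.    ,  0.    , -0.0496]))
(array([-0.7679, -0.0285, -0.1998]), array([ 0.    ,  0.    , -0.0993]))
(array([-1.1518, -0.0428, -0.2998]), array([ 0.    ,  0.    , -0.1489]))
```

View pics/w3.png

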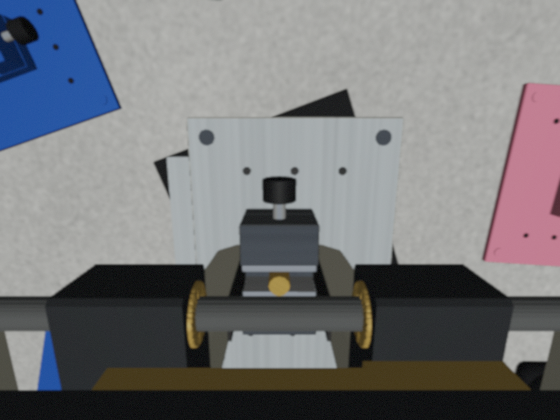

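The insert is lifted squarely, with the vise symmetric at x≈280, and weighs about 5 N. I'll carry it to a viewpoint robot-side of the stage.

Emit:
play_rows(moves=[[[-0.1,0,-0.03],[0,0,-0.012]],[[-0.21,0,-0.06],[0,0,-0.026]],[[-0.33,-0.01,-0.09],[0,0,-0.042]],[[-0.45,-0.02,-0.12],[0,0,-0.058]],[[-0.57,-0.02,-0.15],[0,0,-0.074]]])

```text
clock: 4.7
ee_pos: [494.8, 15.7, 178.2]
eef_rot: [-0.001, 0.759, 0.651, -0.001]
wrist_force: [0.7, -1.2, -4.3]
gripper_width: 35.7
```

Run:
```python
from h import *
applied([-0.57, -0.02, -0.15], [0, 0, -0.074]); st()
p,R=cmd()
print(rel(np.array([400,-195,240]),toolrot(4.5)))
```

```text
t 4.7 p [494.8  15.7 178.2] cmd [496.7  16.9 180.1] roterr deg [ 0.17 -0.02 -0.16] F [ 0.7 -1.2 -4.3] T [-0.1   0.02 -0.01] w 35.7
(array([-0.5609, -0.1562, -0.1498]), array([ 0.    ,  0.    , -0.0749]))
```

Emit:
play_rows(moves=[[[-0.11,-0.03,-0.03],[0,0,-0.015]],[[-0.22,-0.06,-0.06],[0,0,-0.03]],[[-0.33,-0.09,-0.09],[0,0,-0.045]],[[-0.44,-0.12,-0.12],[0,0,-0.06]],[[-0.55,-0.155,-0.15],[0,0,-0.075]]])

```text
clock: 5.2
ee_pos: [399.7, -192.0, 238.6]
eef_rot: [-0.001, 0.678, 0.735, -0.0]
wrist_force: [1.6, -0.7, -4.9]
gripper_width: 35.6
```

Emit:
play_rows(moves=[[[0,0,0],[0,0,0]],[[0,0,0],[0,0,0]]])

```text
clock: 5.4
ee_pos: [400.5, -191.4, 238.5]
eef_rot: [-0.001, 0.68, 0.733, -0.0]
wrist_force: [0.2, 0.8, -4.9]
gripper_width: 35.8
```

Run:
```python
from h import *
applied([-0.55, -0.155, -0.15], [0, 0, -0.075]); st()
T=wristpose(); np.save('T4.npy',T); im=viewer.capture('wrist'); cv2.imwrite('pics/w4.png',im[:,:,::-1])
for q in ['stage','lip','catch']:
  print(q,[(d['p'],np.round(d['position'])) for d in find_in('wrist',q)])
```

```text
t 5.4 p [ 400.5 -191.4  238.5] cmd [ 401.2 -190.8  240.1] roterr deg [0.09 0.08 0.17] F [ 0.2  0.8 -4.9] T [-0.07  0.04  0.01] w 35.8
stage [(0.76, array([ 616., -176.,   38.])), (0.72, array([ 403., -162.,  225.]))]
lip [(0.78, array([ 614., -177.,   39.]))]
catch [(0.85, array([ 668., -190.,   53.]))]
```

View pics/w4.png

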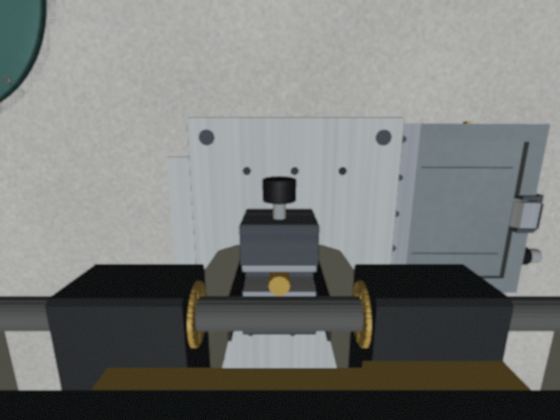

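Run:
```python
import cv2
im=cv2.imread('pics/w4.png')
cv2.imwrite('pics/w4c.png',cv2.resize(im[110:305,390:560],None,fx=3.07,fy=3.07,interpolation=cv2.INTER_CUBIC))
```

```text
(no output)
```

View pics/w4c.png

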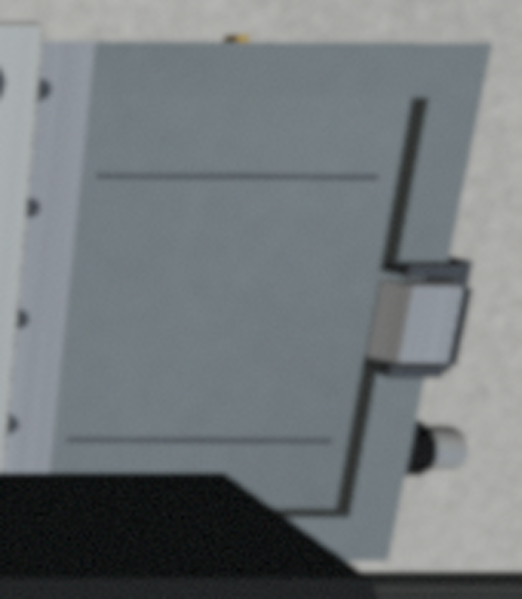

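Run:
```python
from h import *
T=np.load('T4.npy')
def P(l,z): return px2world('wrist',np.array(l,float)/3.07+[390,110],z,T)[:,:2]
def ang(a): d=a[0]-a[1]; return np.degrees(np.arctan2(d[1],d[0]))-90
L=P([[97,45],[52,470]],46.5); print('lip',L,ang(L))
W=P([[426,98],[348,512]],44); print('wall top',W,ang(W))
W2=P([[413,98],[337,512]],36); print('wall bottom',W2,ang(W2))
O=P([[490,43],[387,558]],44); print('outer',O,ang(O),np.linalg.norm(O[0]-O[1]))
print('nose tip z43',P([[386,275],[366,362]],43))
print('ramp top z53', P([[409,280],[401,363]],53), 'back', P([[468,285],[455,365]],53))
print('top view:')
def Q(l,z): return px2world('top',np.array(l,float)/6+[280,155],z)[:,:2]
print('lip edge',Q([[113,445],[518,420]],46.5)); print('outer far',Q([[92,170],[490,140]],44)); print('catch back/top',Q([[270,150],[322,147]],53),'nose',Q([[270,190],[325,188]],45)); print('near edge',Q([[122,500],[505,475]],44))
```

```text
lip [[ 539.14266542 -105.45672798]
 [ 550.39532678 -256.91643064]] 4.248969626531263
wall top [[ 654.70541318 -114.01603914]
 [ 665.6933599  -266.12759907]] 4.131647566542242
wall bottom [[ 656.19135272 -114.13439915]
 [ 667.70343465 -269.73187908]] 4.231393166405766
outer [[ 671.30742391  -94.69672729]
 [ 685.18797889 -283.73230637]] 4.199592956358401 189.54450654988977
nose tip z43 [[ 657.52766112 -175.50368285]
 [ 658.49368276 -207.80159097]]
ramp top z53 [[ 658.36045496 -175.14711453]
 [ 663.33242142 -204.80653716]] back [[ 679.16562667 -175.32722636]
 [ 682.52622227 -204.07215652]]
top view:
lip edge [[ 540.21297956 -105.67760984]
 [ 551.04946889 -299.36031197]]
outer far [[ 672.35623953  -96.98751854]
 [ 686.05774274 -288.73468877]]
catch back/top [[ 680.42217063 -181.5781867 ]
 [ 681.76040515 -206.47036664]] nose [[ 662.20839966 -182.29313417]
 [ 663.05777649 -208.74195447]]
near edge [[ 514.05779394 -109.88985502]
 [ 524.89449773 -293.1721383 ]]
```

```bash
python3 - <<'E'
from h import *
I=np.eye(4)
# w4/w3 in tool coordinates; pin top z=-20.9, plate top +15.1
print('pin',px2world('wrist',[[279,286]],-20.9,I)[:,:2])
print('top-left,top-right plate corners',px2world('wrist',[[189,117.5],[402,117.5]],15.1,I)[:,:2],'expect y -47,63; x 75+x0')
print('vise +y top edge', px2world('wrist',[[244,222],[316,222]],-16.9,I)[:,:2])
cat='''
YAW=4.2; U=np.array([np.cos(np.radians(YAW)),np.sin(np.radians(YAW))]); C=np.array([605.3,-196.6]); Y0=0.0; H=21.1
def pose(d,zt,th,dy=0):
    """tip at pocket x = c-67+d, height zt above bed, tilt th deg -> TCP pose"""
    t=np.radians(th); N=np.array([-U[1],U[0]])
    x=-67+d+59*np.cos(t)-H*np.sin(t); z=36+zt+59*np.sin(t)+H*np.cos(t)
    xy=C+U*x+N*(dy+Y0); return np.array([*xy,z]),toolrot(YAW,th)
'''
open('h.py','a').write(cat)
E
python3 - <<'E'
from h import *
R=toolrot(0,11); print('insert x dir',R.apply([0,1,0]))
for a in [(13,60,11),(13,20,11)]: p,R=pose(*a); print(p,rel(p,R))
E
```

```text
pin [[ 1.62823421 -0.76371926]]
top-left,top-right plate corners [[ 74.85324063 -45.41327851]
 [ 74.85678348  60.20346708]] expect y -47,63; x 75+x0
vise +y top edge [[ 30.01817264 -15.97679872]
 [ 30.02398362  15.30767232]]
insert x dir [0.98162718 0.         0.190809  ]
[ 605.19022961 -196.60806103  127.9700643 ] (array([-0.0547,  0.5073,  0.2803]), array([-0.0611, -0.0002,  0.0018]))
[ 605.19022961 -196.60806103   87.9700643 ] (array([-0.0547,  0.5073,  0.3803]), array([-0.0611, -0.0002,  0.0018]))
```

Emit:
play_rows(moves=[[[-0.01,0.1,0.02],[-0.012,0,0]],[[-0.02,0.21,0.06],[-0.024,0,0]],[[-0.035,0.32,0.12],[-0.036,0,0.001]],[[-0.045,0.42,0.19],[-0.05,0,0.002]],[[-0.0565,0.507,0.28],[-0.061,0,0.002]]])

```text
clock: 6.1
ee_pos: [607.4, -195.8, 127.4]
eef_rot: [0.066, 0.677, 0.729, 0.071]
wrist_force: [0.2, -0.4, -4.2]
gripper_width: 35.6
```

Emit:
play_rows(moves=[[[0,0,0],[0,0,0]],[[0,0,0],[0,0,0]],[[0,0,0],[0,0,0]]])

```text
clock: 6.4
ee_pos: [605.0, -196.7, 129.4]
eef_rot: [0.065, 0.677, 0.729, 0.07]
wrist_force: [0.5, -1.4, -4.7]
gripper_width: 35.5
```

```bash
sed -i 's/Y0=0.0/Y0=-0.8/' h.py
python3 - <<'E'
from h import *
applied([-0.0565, 0.507, 0.28], [-0.061, 0, 0.002]); st()
T=wristpose(); np.save('T5.npy',T); im=viewer.capture('wrist'); cv2.imwrite('pics/w5.png',im[:,:,::-1])
im=viewer.capture('scene'); cv2.imwrite('pics/s5.png',cv2.resize(im[160:340,140:340,::-1],None,fx=3.3,fy=3.3,interpolation=cv2.INTER_CUBIC))
for a in [(13,10,11),(13,3,11),(13,1,11)]: p,R=pose(*a); print(p,rel(p,R))
E
```

```text
t 6.4 p [ 605.  -196.7  129.4] cmd [ 605.1 -197.3  128.1] roterr deg [-0.04 -0.02 -0.06] F [ 0.5 -1.4 -4.7] T [-0.1   0.29  0.01] w 35.5
[ 605.24882016 -197.40591262   77.9700643 ] (array([-0.0003, -0.0236,  0.1231]), array([-0.0001, -0.0001, -0.0002]))
[ 605.24882016 -197.40591262   70.9700643 ] (array([-0.0003, -0.0269,  0.1403]), array([-0.0001, -0.0001, -0.0002]))
[ 605.24882016 -197.40591262   68.9700643 ] (array([-0.0003, -0.0278,  0.1452]), array([-0.0001, -0.0001, -0.0002]))
```

View pics/w5.png

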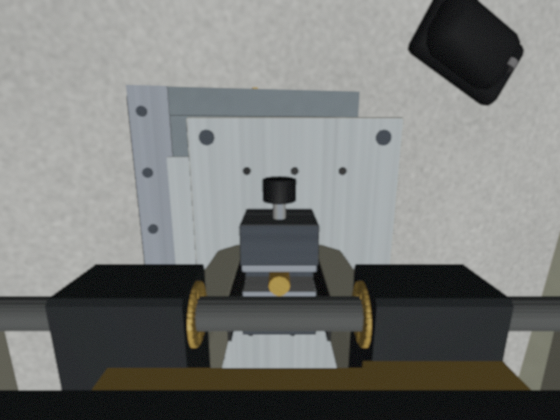

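View pics/s5.png

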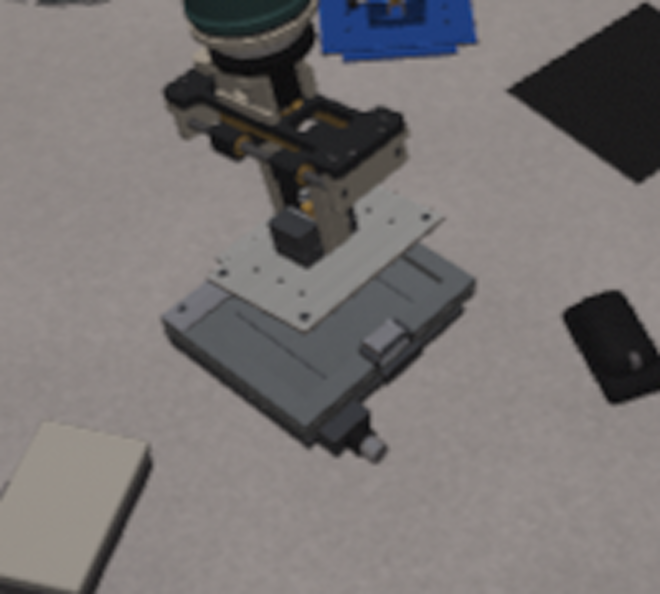

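The lip strip is at x 130-173 in the wrist view, with the tongue (168-188) just right of its edge. In the scene view the plate hangs tilted over the pocket. I'll check the lip again from this pose.

Run:
```python
from h import *
im=cv2.imread('pics/w5.png'); cv2.imwrite('pics/w5c.png',cv2.resize(im[75:275,115:265],None,fx=3,fy=3,interpolation=cv2.INTER_CUBIC))
```

```text
(no output)
```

View pics/w5c.png

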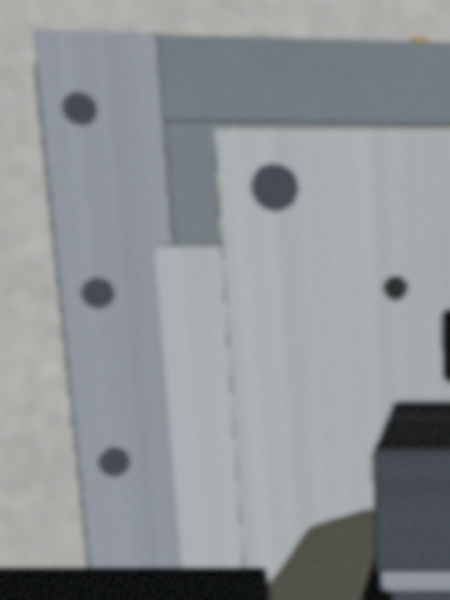

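Run:
```python
from h import *
T=np.load('T5.npy'); T[:3,3]=cmd()[0]
def P(l,z): return px2world('wrist',np.array(l,float)/3+[115,75],z,T)[:,:2]
N=np.array([-U[1],U[0]])
def fr(a): return np.c_[(a-C)@U,(a-C)@N].round(1)
print('lip edge expect -60:',fr(P([[156,35],[180,570]],46.5)))
print('pocket +y wall expect 78:',fr(P([[165,121],[440,124]],44)),fr(P([[165,121],[440,124]],36)))
print('lip top corner y',fr(P([[35,32],[156,35]],46.5)), fr(P([[156,35],[440,38]],44)))
t=np.radians(11);
print('tongue corner px expect', )
p,R=cmd()
def ins(x,y,z): return p+R.apply([y-Y0,x+8,-(z-H)])
print(world2px('wrist',[ins(-67,55,4),ins(-55,75,6),ins(-55,55,4)],T), 'seen', np.array([[155,247],[215,128],[222,247]])/3+[115,75])
```

```text
lip edge expect -60: [[-58.8  95.3]
 [-63.1 -27.2]]
pocket +y wall expect 78: [[-58.6  77.8]
 [  2.6  77.7]] [[-59.6  78.1]
 [  3.7  78. ]]
lip top corner y [[-83.   95.3]
 [-58.8  95.3]] [[-59.1  95.6]
 [  2.8  96.4]]
tongue corner px expect
[[167.23011894 155.98454467]
 [186.71348895 115.40924968]
 [190.45363053 156.00860918]] seen [[166.66666667 157.33333333]
 [186.66666667 117.66666667]
 [189.         157.33333333]]
```

Run:
```python
from h import *
I=np.eye(4)
def P(l,z): return px2world('wrist',np.array(l,float)/3+[115,75],z,I)[:,:2]
def a(q): d=q[0]-q[1]; return np.degrees(np.arctan2(d[1],d[0]))
q=P([[215,128],[245,560]],H-6); print('plate edge in tool: (x,y) expect y=-47',q,a(q))
q=P([[38,300],[38,300]],0)
im=cv2.imread('pics/w5.png'); g=cv2.GaussianBlur(im,(0,0),.7).astype(int)
# lip edge per row: print blue-ish difference profile
for r in (90,100,110,120,140,150,165,180,200,220,240,255):
    print(r,[int(v) for v in g[r,160:196].mean(1)])
```

```text
plate edge in tool: (x,y) expect y=-47 [[ 74.78153804 -47.04383567]
 [ -1.85633148 -46.87067989]] -0.12945400143341743
90 [150, 150, 151, 151, 151, 148, 141, 128, 120, 119, 120, 121, 121, 120, 120, 121, 121, 121, 121, 121, 120, 120, 120, 120, 120, 120, 120, 120, 121, 121, 122, 122, 122, 122, 122, 122]
100 [149, 150, 151, 151, 151, 150, 145, 136, 125, 120, 120, 121, 121, 122, 122, 122, 121, 122, 122, 122, 122, 121, 121, 121, 121, 121, 121, 122, 121, 121, 122, 122, 122, 121, 121, 121]
110 [149, 149, 150, 151, 151, 150, 149, 143, 134, 125, 122, 122, 123, 124, 124, 124, 123, 123, 123, 123, 122, 122, 122, 121, 121, 121, 121, 121, 120, 121, 122, 122, 122, 122, 122, 122]
120 [147, 148, 149, 150, 150, 150, 150, 149, 142, 131, 123, 122, 123, 124, 124, 124, 124, 124, 124, 124, 124, 124, 124, 125, 126, 133, 147, 161, 169, 173, 174, 175, 175, 175, 174, 174]
140 [147, 148, 148, 149, 149, 149, 150, 150, 150, 146, 137, 126, 121, 122, 125, 125, 124, 124, 124, 124, 123, 123, 123, 123, 123, 123, 124, 133, 149, 163, 171, 173, 175, 175, 176, 175]
150 [147, 147, 147, 148, 149, 149, 149, 150, 150, 149, 14
[... 537 characters left out ...]
 148, 149, 155, 164, 171, 174, 175, 175, 175, 175, 176, 175, 174, 173, 173, 173, 172, 173, 173, 173, 174, 174, 173, 169, 163, 162, 165, 170, 172]
220 [147, 146, 145, 145, 147, 147, 147, 147, 148, 148, 151, 157, 167, 172, 174, 175, 175, 175, 176, 175, 174, 173, 173, 173, 173, 173, 173, 173, 174, 175, 174, 170, 165, 162, 165, 169]
240 [148, 148, 146, 145, 145, 146, 147, 148, 148, 148, 148, 148, 152, 161, 169, 173, 174, 174, 175, 175, 175, 175, 174, 174, 174, 174, 174, 174, 174, 174, 175, 175, 174, 171, 168, 167]
255 [149, 148, 148, 147, 146, 146, 146, 147, 148, 148, 148, 148, 148, 151, 158, 167, 172, 173, 174, 174, 175, 175, 175, 174, 174, 174, 174, 173, 174, 174, 175, 176, 176, 175, 171, 168]
```

Run:
```python
from h import *
T=np.load('T5.npy'); T[:3,3]=cmd()[0]
N=np.array([-U[1],U[0]])
q=px2world('wrist',[[166.7,90],[167.5,100],[168.3,110],[169,120],[170.3,140],[171,150]],46.5,T)[:,:2]
print(np.c_[(q-C)@U,(q-C)@N].round(1))
```

```text
[[-59.1  93.2]
 [-59.1  87.2]
 [-59.1  81. ]
 [-59.2  74.7]
 [-59.4  61.9]
 [-59.4  55.4]]
```

The lip edge measures at -59.2 to -60 in my pocket frame, as expected. Descending into the pocket.

Emit:
play_rows(moves=[[[0,-0.008,0.04],[0,0,0]],[[0,-0.016,0.085],[0,0,0]],[[0,-0.0236,0.123],[0,0,0]],[[0,-0.0269,0.14],[0,0,0]],[[0,-0.0269,0.14],[0,0,0]]])

```text
clock: 7.0
ee_pos: [604.4, -197.1, 69.9]
eef_rot: [0.064, 0.678, 0.729, 0.07]
wrist_force: [0.4, 0.4, -4.0]
gripper_width: 36.0
```

Run:
```python
from h import *
applied([0, -0.0269, 0.14], [0, 0, 0]); st()
for a in [(13,1,11),(13,0,11),(13,-1,11)]: p,R=pose(*a); print(p,rel(p,R))
```

```text
t 7.0 p [ 604.4 -197.1   69.9] cmd [ 605.2 -197.3   71.1] roterr deg [0.09 0.04 0.02] F [ 0.4  0.4 -4. ] T [-0.06  0.28 -0.01] w 36.0
[ 605.24882016 -197.40591262   68.9700643 ] (array([-0.0003, -0.0009,  0.0052]), array([-0.0001, -0.0001, -0.0002]))
[ 605.24882016 -197.40591262   67.9700643 ] (array([-0.0003, -0.0014,  0.0076]), array([-0.0001, -0.0001, -0.0002]))
[ 605.24882016 -197.40591262   66.9700643 ] (array([-0.0003, -0.0019,  0.0101]), array([-0.0001, -0.0001, -0.0002]))
```

Going down 1 mm per call to feel the bed.

Emit:
play_rows(moves=[[[0,-0.0005,0.0025],[0,0,0]],[[0,-0.0009,0.005],[0,0,0]],[[0,-0.0009,0.005],[0,0,0]]])

```text
clock: 7.3
ee_pos: [605.3, -197.4, 69.7]
eef_rot: [0.065, 0.678, 0.729, 0.07]
wrist_force: [-0.0, 0.8, -3.5]
gripper_width: 35.9
```

Emit:
play_rows(moves=[[[0,-0.0003,0.0013],[0,0,0]],[[0,-0.0005,0.0025],[0,0,0]],[[0,-0.0005,0.0025],[0,0,0]]])

```text
clock: 7.6
ee_pos: [605.0, -197.3, 68.2]
eef_rot: [0.065, 0.678, 0.729, 0.07]
wrist_force: [0.0, 0.3, -4.5]
gripper_width: 35.9
```

Run:
```python
from h import *
applied([0, -0.0014, 0.0075], [0, 0, 0]); st()
```

```text
t 7.6 p [ 605.  -197.3   68.2] cmd [ 605.2 -197.3   68. ] roterr deg [-0.  0.  0.] F [ 0.   0.3 -4.5] T [-0.13  0.31 -0.04] w 35.9
```

Emit:
play_rows(moves=[[[0,-0.0003,0.0015],[0,0,0]],[[0,-0.0003,0.0015],[0,0,0]]])

```text
clock: 7.8
ee_pos: [605.1, -197.3, 67.8]
eef_rot: [0.065, 0.678, 0.729, 0.07]
wrist_force: [0.2, -0.1, -2.5]
gripper_width: 35.9
```

Emit:
play_rows(moves=[[[0,-0.0003,0.0015],[0,0,0]],[[0,-0.0003,0.0015],[0,0,0]]])

```text
clock: 8.0
ee_pos: [605.1, -197.3, 67.6]
eef_rot: [0.065, 0.678, 0.729, 0.07]
wrist_force: [-3.3, 1.7, 4.0]
gripper_width: 35.8
```

Run:
```python
from h import *
applied([0, -0.0006, 0.003], [0, 0, 0]); st()
```

```text
t 8.0 p [ 605.1 -197.3   67.6] cmd [ 605.2 -197.3   66.8] roterr deg [-0.02 -0.01 -0.  ] F [-3.3  1.7  4. ] T [0.14 1.15 0.02] w 35.8
```

Run:
```python
from h import *
for d in (13,8,6,4,3,2,1,0,-1,-2): p,R=pose(d,-0.1,11); print(d,p.round(1),*rel(p,R))
```

```text
13 [ 605.2 -197.4   67.9] [-0.0003  0.0005 -0.0026] [-0.0001 -0.0001 -0.0002]
8 [ 600.3 -197.8   67.9] [-0.0003 -0.0117 -0.005 ] [-0.0001 -0.0001 -0.0002]
6 [ 598.3 -197.9   67.9] [-0.0003 -0.0166 -0.006 ] [-0.0001 -0.0001 -0.0002]
4 [ 596.3 -198.1   67.9] [-0.0003 -0.0215 -0.0069] [-0.0001 -0.0001 -0.0002]
3 [ 595.3 -198.1   67.9] [-0.0003 -0.024  -0.0074] [-0.0001 -0.0001 -0.0002]
2 [ 594.3 -198.2   67.9] [-0.0003 -0.0265 -0.0079] [-0.0001 -0.0001 -0.0002]
1 [ 593.3 -198.3   67.9] [-0.0003 -0.0289 -0.0083] [-0.0001 -0.0001 -0.0002]
0 [ 592.3 -198.4   67.9] [-0.0003 -0.0314 -0.0088] [-0.0001 -0.0001 -0.0002]
-1 [ 591.3 -198.4   67.9] [-0.0003 -0.0338 -0.0093] [-0.0001 -0.0001 -0.0002]
-2 [ 590.3 -198.5   67.9] [-0.0003 -0.0363 -0.0098] [-0.0001 -0.0001 -0.0002]
```

Emit:
play_rows(moves=[[[0,0.0005,-0.0026],[0,0,0]],[[0,-0.0056,-0.0038],[0,0,0]],[[0,-0.0117,-0.005],[0,0,0]],[[0,-0.0117,-0.005],[0,0,0]]])

```text
clock: 8.4
ee_pos: [599.7, -197.7, 67.9]
eef_rot: [0.065, 0.678, 0.729, 0.07]
wrist_force: [-0.7, 1.2, -3.2]
gripper_width: 35.9
```

Emit:
play_rows(moves=[[[0,-0.0025,-0.0005],[0,0,0]],[[0,-0.005,-0.001],[0,0,0]],[[0,-0.005,-0.001],[0,0,0]]])

```text
clock: 8.7
ee_pos: [597.8, -197.8, 67.9]
eef_rot: [0.065, 0.678, 0.729, 0.07]
wrist_force: [0.7, -0.3, -3.5]
gripper_width: 35.7
```

Run:
```python
from h import *
applied([0, -0.0167, -0.006], [0, 0, 0]); st()
```

```text
t 8.7 p [ 597.8 -197.8   67.9] cmd [ 598.2 -197.8   67.9] roterr deg [0.01 0.01 0.  ] F [ 0.7 -0.3 -3.5] T [-0.06  0.31  0.06] w 35.7
```

No contact at d≈6. Continuing in 1–1.5 mm steps.

Emit:
play_rows(moves=[[[0,-0.0019,-0.0004],[0,0,0]],[[0,-0.0037,-0.0007],[0,0,0]],[[0,-0.0037,-0.0007],[0,0,0]]])

```text
clock: 9.0
ee_pos: [596.4, -197.9, 68.0]
eef_rot: [0.065, 0.678, 0.729, 0.07]
wrist_force: [-0.3, 0.8, -4.6]
gripper_width: 36.0
```

Emit:
play_rows(moves=[[[0,-0.0019,-0.0004],[0,0,0]],[[0,-0.0037,-0.0007],[0,0,0]],[[0,-0.0037,-0.0007],[0,0,0]]])

```text
clock: 9.3
ee_pos: [594.9, -198.0, 68.0]
eef_rot: [0.065, 0.678, 0.729, 0.07]
wrist_force: [-0.6, 0.2, -4.6]
gripper_width: 35.4
```

Run:
```python
from h import *
applied([0, -0.0074, -0.0014], [0, 0, 0]); st()
```

```text
t 9.3 p [ 594.9 -198.    68. ] cmd [ 595.2 -198.    67.9] roterr deg [0. 0. 0.] F [-0.6  0.2 -4.6] T [-0.07  0.32 -0.01] w 35.4
```

Emit:
play_rows(moves=[[[0,-0.0025,-0.0005],[0,0,0]],[[0,-0.0025,-0.0005],[0,0,0]]])

```text
clock: 9.5
ee_pos: [594.2, -198.1, 68.2]
eef_rot: [0.065, 0.678, 0.729, 0.07]
wrist_force: [2.1, 0.7, -4.5]
gripper_width: 35.7
```

Emit:
play_rows(moves=[[[0,-0.0025,-0.0005],[0,0,0]],[[0,-0.0025,-0.0005],[0,0,0]]])

```text
clock: 9.7
ee_pos: [593.9, -198.1, 68.4]
eef_rot: [0.066, 0.678, 0.729, 0.071]
wrist_force: [11.0, 1.1, -8.4]
gripper_width: 35.7
```

Emit:
play_rows(moves=[[[0,-0.0017,-0.0003],[0,0,0]],[[0,-0.0017,-0.0003],[0,0,0]]])

```text
clock: 9.9
ee_pos: [593.8, -198.1, 68.6]
eef_rot: [0.067, 0.678, 0.729, 0.072]
wrist_force: [15.7, 1.6, -11.9]
gripper_width: 35.9
```

Run:
```python
from h import *
applied([0, -0.0067, -0.0013], [0, 0, 0]); st()
```

```text
t 9.9 p [ 593.8 -198.1   68.6] cmd [ 592.5 -198.2   67.9] roterr deg [-0.24 -0.03  0.01] F [ 15.7   1.6 -11.9] T [ 0.02 -2.99 -0.07] w 35.9
```

Contact began about d=1.9 with the force mainly along +x, which fits the back wall. I'll back off to a light touch and look.

Emit:
play_rows(moves=[[[0,0.003,0.0006],[0,0,0]],[[0,0.003,0.0006],[0,0,0]]])

```text
clock: 10.1
ee_pos: [594.0, -198.1, 68.3]
eef_rot: [0.065, 0.678, 0.729, 0.071]
wrist_force: [6.4, 0.5, -5.9]
gripper_width: 35.8
```

Run:
```python
from h import *
applied([0, 0.003, 0.0006], [0, 0, 0]); st()
im=viewer.capture('wrist'); cv2.imwrite('pics/w6.png',cv2.resize(im[75:275,115:415,::-1],None,fx=2.6,fy=2.6,interpolation=cv2.INTER_CUBIC)); cv2.imwrite('pics/w6f.png',im[:,:,::-1])
```

```text
t 10.1 p [ 594.  -198.1   68.3] cmd [ 593.7 -198.1   67.9] roterr deg [-0.07 -0.01  0.  ] F [ 6.4  0.5 -5.9] T [-0.02 -1.05 -0.01] w 35.8
```

View pics/w6.png

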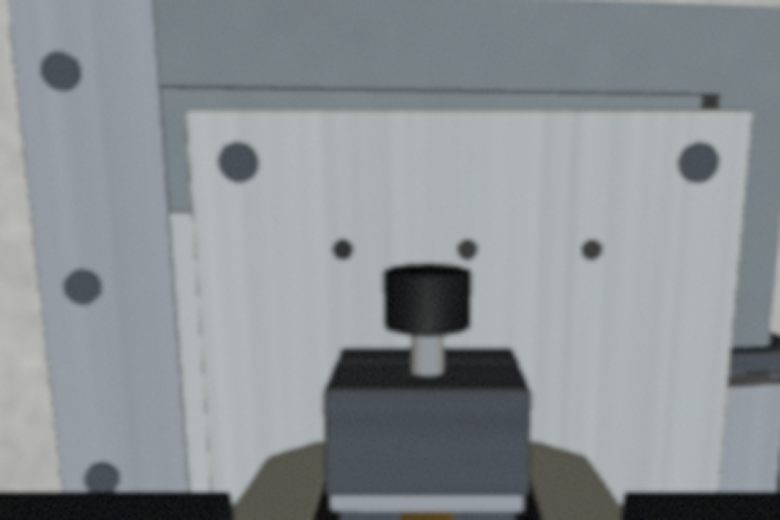

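Only about 4–5 mm of the tongue's 12 mm still shows beside the lip, so it sits fully under and parallel. The +y gap is about 4.9 mm (87→111 px), so the plate is roughly 1.8 mm off to -y. I'll ease off the wall, centre it, then lower.

Run:
```python
from h import *
for a in [(2.2,-.1,11,1.6),(2.1,-.2,9,1.6),(2.1,-.2,7.5,1.6),(2.1,-.2,6.5,1.6)]:
    p,R=pose(*a); print(a,p.round(1),*rel(p,R))
```

```text
(2.2, -0.1, 11, 1.6) [ 594.4 -196.6   67.9] [0.0037 0.0018 0.0003] [-0.0001 -0.0001 -0.0002]
(2.1, -0.2, 9, 1.6) [ 595.3 -196.5   65.9] [0.0037 0.0033 0.0057] [ 0.011  -0.0001 -0.0002]
(2.1, -0.2, 7.5, 1.6) [ 596.1 -196.5   64.4] [0.0037 0.0045 0.0096] [ 0.0193 -0.0001 -0.0002]
(2.1, -0.2, 6.5, 1.6) [ 596.6 -196.4   63.4] [0.0037 0.0052 0.0123] [ 0.0249 -0.0001 -0.0002]
```

Emit:
play_rows(moves=[[[0.0037,0.0018,0.0003],[0,0,0]],[[0.0037,0.0018,0.0003],[0,0,0]],[[0.0037,0.0033,0.0057],[0.011,0,0]],[[0.0037,0.0045,0.0096],[0.0193,0,0]],[[0.0037,0.0045,0.0096],[0.0193,0,0]]])

```text
clock: 10.65
ee_pos: [596.0, -196.4, 64.2]
eef_rot: [0.043, 0.679, 0.731, 0.047]
wrist_force: [-2.0, -1.4, 0.3]
gripper_width: 35.3
```

Run:
```python
from h import *
applied([0.0037, 0.0045, 0.0096], [0.0193, 0, 0]); st()
im=viewer.capture('wrist'); cv2.imwrite('pics/w7.png',cv2.resize(im[75:275,115:415,::-1],None,fx=2.6,fy=2.6,interpolation=cv2.INTER_CUBIC))
for a in [(1.9,-.3,7.5,1.6),(1.9,-.3,6.5,1.6),(1.9,-.3,5.8,1.6)]:
    p,R=pose(*a); print(a,p.round(1),*rel(p,R))
```

```text
t 10.65 p [ 596.  -196.4   64.2] cmd [ 596.1 -196.5   64.4] roterr deg [ 0.16  0.01 -0.03] F [-2.  -1.4  0.3] T [-0.22  0.91 -0.03] w 35.3
(1.9, -0.3, 7.5, 1.6) [ 595.9 -196.5   64.3] [-0.     -0.0005  0.0002] [ 0.     -0.0001 -0.0002]
(1.9, -0.3, 6.5, 1.6) [ 596.4 -196.5   63.3] [-0.      0.0004  0.0028] [ 0.0056 -0.0001 -0.0002]
(1.9, -0.3, 5.8, 1.6) [ 596.7 -196.4   62.7] [-0.      0.001   0.0046] [ 0.0095 -0.0001 -0.0002]
```

View pics/w7.png

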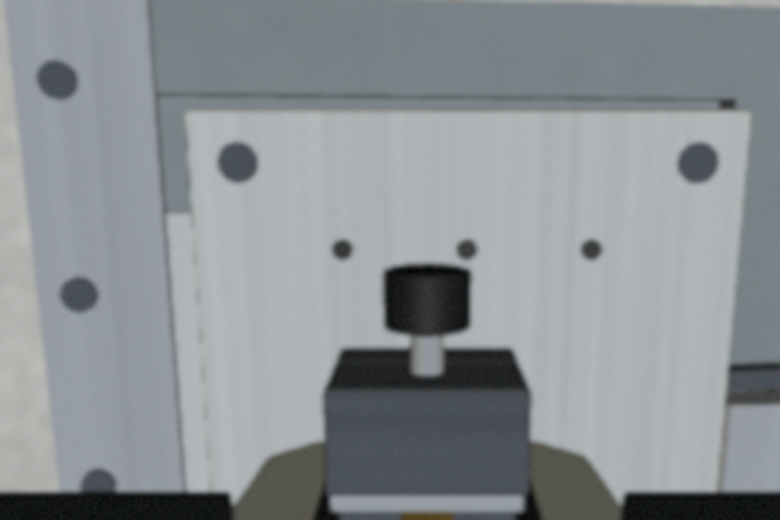

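Emit:
play_rows(moves=[[[0,-0.001,0],[0,0,0]],[[0,-0.0013,0],[0,0,0]],[[0,-0.0005,0.0015],[0.003,0,0]],[[0,0,0.0026],[0.0056,0,0]],[[0,0,0.0026],[0.0056,0,0]]])

```text
clock: 11.2
ee_pos: [596.1, -196.4, 63.5]
eef_rot: [0.038, 0.68, 0.731, 0.041]
wrist_force: [2.7, 0.3, -3.8]
gripper_width: 35.8
```

Run:
```python
from h import *
applied([0, 0, 0.0026], [0.0056, 0, 0]); st()
```

```text
t 11.2 p [ 596.1 -196.4   63.5] cmd [ 596.2 -196.4   63.4] roterr deg [ 0.03  0.   -0.  ] F [ 2.7  0.3 -3.8] T [-0.1  -0.22 -0.02] w 35.8
```

Emit:
play_rows(moves=[[[0,0.0003,0.0009],[0.002,0,0]],[[0,0.0005,0.0018],[0.0039,0,0]],[[0,0.0005,0.0018],[0.0039,0,0]]])

```text
clock: 11.5
ee_pos: [596.3, -196.4, 63.0]
eef_rot: [0.034, 0.68, 0.731, 0.037]
wrist_force: [1.0, -0.1, -3.4]
gripper_width: 36.0
```

Run:
```python
from h import *
applied([0, 0.0005, 0.0018], [0.0039, 0, 0]); st()
```

```text
t 11.5 p [ 596.3 -196.4   63. ] cmd [ 596.5 -196.4   62.7] roterr deg [ 0.02  0.   -0.  ] F [ 1.  -0.1 -3.4] T [-0.08 -0.31 -0.  ] w 36.0
```

Tongue home with a light touch, plate near the catch ramp. Releasing with a partial opening.

Emit:
play_rows(moves=[[[0,0,0],[0,0,0]],[[0,0,0],[0,0,0]],[[0,0,0],[0,0,0]],[[0,0,0],[0,0,0]]], claw=0.25)

```text
clock: 11.9
ee_pos: [596.3, -196.4, 63.0]
eef_rot: [0.034, 0.68, 0.731, 0.037]
wrist_force: [-0.1, -0.1, 0.5]
gripper_width: 57.7
```

Run:
```python
from h import *
st()
p,R=cmd()
up=p+[0,0,60]; print(rel(up,R), rel(p+[0,0,110],toolrot(YAW,0)))
im=viewer.capture('wrist'); cv2.imwrite('pics/w8.png',im[:,:,::-1])
```

```text
t 11.9 p [ 596.3 -196.4   63. ] cmd [ 596.5 -196.4   62.7] roterr deg [-0. -0.  0.] F [-0.1 -0.1  0.5] T [-0.05  0.06  0.01] w 57.7
(array([ 1.000e-04,  1.510e-02, -1.492e-01]), array([0., 0., 0.])) (array([ 1.000e-04,  2.780e-02, -2.736e-01]), array([ 0.0322, -0.0002, -0.0002]))
```

View pics/w8.png

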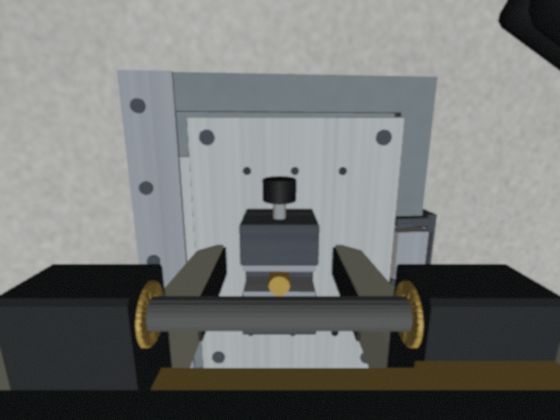

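The fingers are free of the vise and the force is zero. Retreating along the tool axis.

Emit:
play_rows(moves=[[[0,0,-0.04],[0,0,0]],[[0,0,-0.12],[0,0,0]],[[0,0.02,-0.2],[0.016,0,0]],[[0,0.0278,-0.2736],[0.0322,0,0]],[[0,0.0278,-0.2736],[0.0322,0,0]]], claw=-1, squeeze=20)

```text
clock: 12.45
ee_pos: [598.1, -196.9, 178.9]
eef_rot: [0.002, 0.681, 0.732, 0.001]
wrist_force: [1.4, -0.6, -0.4]
gripper_width: 22.9
```

Run:
```python
from h import *
applied([0, 0.0278, -0.2736], [0.0322, 0, 0]); st()
T=wristpose(); np.save('T9.npy',T); im=viewer.capture('wrist'); cv2.imwrite('pics/w9.png',im[:,:,::-1])
im=viewer.capture('scene'); cv2.imwrite('pics/s9.png',cv2.resize(im[160:340,140:340,::-1],None,fx=3.3,fy=3.3,interpolation=cv2.INTER_CUBIC))
```

```text
t 12.45 p [ 598.1 -196.9  178.9] cmd [ 596.5 -196.5  172.7] roterr deg [-0.26 -0.16 -0.01] F [ 1.4 -0.6 -0.4] T [-0.05  0.1  -0.02] w 22.9
```

View pics/w9.png

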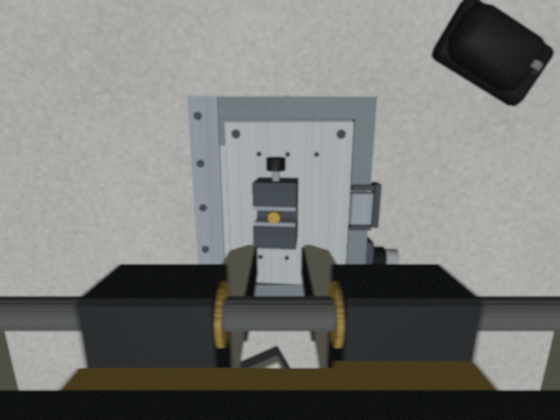

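View pics/s9.png

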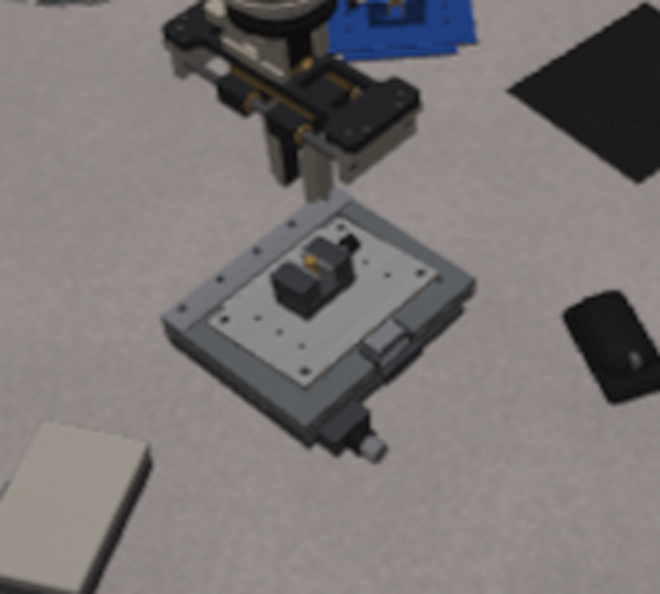

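The plate sits in the pocket under the lip, its free edge on the catch (wrist view catch ≈(365,207)). The next step is to turn the closed jaws 90° so they're narrow along x, and go above the press point at insert x≈40.

```bash
cat >> h.py <<'E'
def press(z,x=40): 
    N=np.array([-U[1],U[0]]); return np.array([*(C+U*(1.7+x)+N*0.6),z]),toolrot(-85.8)
E
python3 - <<'E'
from h import *
o=observe(); print(o['qpos'].round(2))
st(); print(rel(*press(100)))
E
```

```text
[-0.36  0.03  1.62  0.    1.49 -0.43]
t 12.55 p [ 596.6 -196.5  174.1] cmd [ 596.5 -196.5  172.7] roterr deg [-0.1  -0.03 -0.01] F [-0.3  0.2  0.1] T [-0.    0.09  0.03] w 14.9
(array([-0.0004,  0.1261,  0.1818]), array([-1.000e-04, -1.000e-04,  4.998e-01]))
```

Emit:
play_rows(moves=[[[0,0.03,0],[0,0,0.045]],[[0,0.06,0],[0,0,0.09]],[[0,0.09,0],[0,0,0.135]],[[0,0.126,0],[0,0,0.18]],[[0,0.126,0.02],[0,0,0.225]]])

```text
clock: 13.05
ee_pos: [647.3, -192.7, 164.5]
eef_rot: [-0.0, 0.894, 0.449, 0.0]
wrist_force: [0.6, 0.5, -0.2]
gripper_width: 0.5
```

Run:
```python
from h import *
applied([0, 0.126, 0.02], [0, 0, 0.225]); st()
print(rel(*press(100)))
```

```text
t 13.05 p [ 647.3 -192.7  164.5] cmd [ 646.8 -192.8  164.7] roterr deg [-0.01  0.03  0.32] F [ 0.6  0.5 -0.2] T [-0.04  0.16  0.  ] w 0.5
(array([-0.0003,  0.0003,  0.1618]), array([-2.000e-04, -1.000e-04,  2.748e-01]))
```

Emit:
play_rows(moves=[[[0,0,0],[0,0,0.045]],[[0,0,0.03],[0,0,0.09]],[[0,0,0.07],[0,0,0.135]],[[0,0,0.11],[0,0,0.18]],[[0,0,0.14],[0,0,0.225]]])

```text
clock: 13.55
ee_pos: [645.6, -192.6, 106.8]
eef_rot: [-0.001, 0.994, 0.112, -0.001]
wrist_force: [-0.0, 1.0, 0.5]
gripper_width: 0.5
```

Emit:
play_rows(moves=[[[0,0,0.01],[0,0,0.045]],[[0,0,0.022],[0,0,0.0498]],[[0,0,0.022],[0,0,0.0498]],[[0,0,0.022],[0,0,0.0498]]])

```text
clock: 13.95
ee_pos: [646.4, -192.8, 100.0]
eef_rot: [-0.0, 0.999, 0.038, -0.0]
wrist_force: [0.3, 0.0, -0.8]
gripper_width: -0.0
```

Run:
```python
from h import *
applied([0, 0, 0.14], [0, 0, 0.225]); applied([0, 0, 0.022], [0, 0, 0.0498]); st()
T=wristpose(); im=viewer.capture('wrist'); cv2.imwrite('pics/w10.png',im[:,:,::-1])
im=viewer.capture('scene'); cv2.imwrite('pics/s10.png',cv2.resize(im[160:340,140:340,::-1],None,fx=3.3,fy=3.3,interpolation=cv2.INTER_CUBIC))
print(rel(*press(75)),rel(*press(63)))
```

```text
t 13.95 p [ 646.4 -192.8  100. ] cmd [ 646.8 -192.8   99.9] roterr deg [ 0.01 -0.   -0.18] F [ 0.3  0.  -0.8] T [ 0.01  0.18 -0.03] w -0.0
(array([0.0001, 0.0004, 0.0623]), array([-0.0002,  0.    , -0.    ])) (array([0.0001, 0.0004, 0.0923]), array([-0.0002,  0.    , -0.    ]))
```

View pics/w10.png

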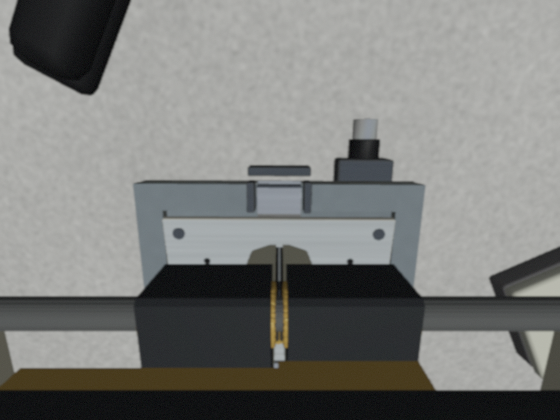

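View pics/s10.png

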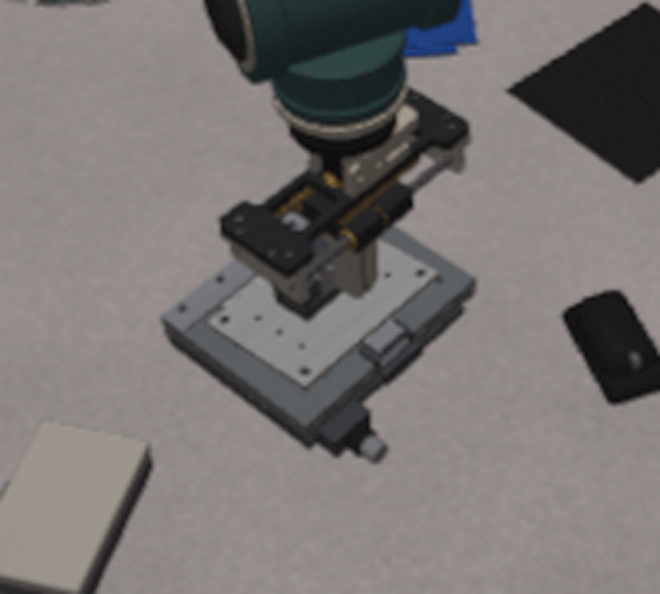

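The closed fingers (x≈280) line up with the catch (x≈280) and are clear of it. Descending to press.

Emit:
play_rows(moves=[[[0,0,0.04],[0,0,0]],[[0,0,0.075],[0,0,0]],[[0,0,0.085],[0,0,0]],[[0,0,0.085],[0,0,0]]])

```text
clock: 14.45
ee_pos: [646.1, -192.6, 64.7]
eef_rot: [-0.001, 0.999, 0.037, -0.001]
wrist_force: [-0.7, 0.1, 0.3]
gripper_width: 0.5
```

Emit:
play_rows(moves=[[[0,0,0.005],[0,0,0]],[[0,0,0.005],[0,0,0]]])

```text
clock: 14.65
ee_pos: [646.6, -192.8, 64.1]
eef_rot: [-0.0, 0.999, 0.037, 0.0]
wrist_force: [-0.4, 0.8, 0.2]
gripper_width: 0.7
```

Run:
```python
from h import *
applied([0, 0, 0.09], [0, 0, 0]); st()
```

```text
t 14.65 p [ 646.6 -192.8   64.1] cmd [ 646.8 -192.8   63.9] roterr deg [ 0.  0. -0.] F [-0.4  0.8  0.2] T [0.01 0.18 0.07] w 0.7
```

Emit:
play_rows(moves=[[[0,0,0.0025],[0,0,0]],[[0,0,0.005],[0,0,0]],[[0,0,0.005],[0,0,0]]])

```text
clock: 14.95
ee_pos: [646.9, -192.9, 62.8]
eef_rot: [-0.0, 0.999, 0.037, 0.0]
wrist_force: [-0.6, 1.4, 4.7]
gripper_width: 0.5
```

Emit:
play_rows(moves=[[[0,0,0.0025],[0,0,0]],[[0,0,0.005],[0,0,0]],[[0,0,0.005],[0,0,0]]])

```text
clock: 15.25
ee_pos: [646.7, -192.8, 60.3]
eef_rot: [-0.0, 0.999, 0.037, 0.0]
wrist_force: [0.3, 0.4, 0.5]
gripper_width: 0.3
```

Run:
```python
from h import *
applied([0, 0, 0.01], [0, 0, 0]); st()
```

```text
t 15.25 p [ 646.7 -192.8   60.3] cmd [ 646.8 -192.8   59.9] roterr deg [-0.01  0.02  0.  ] F [0.3 0.4 0.5] T [-0.05  0.14  0.01] w 0.3
```

Emit:
play_rows(moves=[[[0,0,0.0025],[0,0,0]],[[0,0,0.005],[0,0,0]],[[0,0,0.005],[0,0,0]]])

```text
clock: 15.55
ee_pos: [646.5, -192.7, 57.8]
eef_rot: [-0.0, 0.999, 0.037, -0.0]
wrist_force: [-0.6, -0.3, 0.2]
gripper_width: 0.3
```

Emit:
play_rows(moves=[[[0,0,0.0025],[0,0,0]],[[0,0,0.005],[0,0,0]],[[0,0,0.005],[0,0,0]]])

```text
clock: 15.85
ee_pos: [646.4, -192.7, 55.8]
eef_rot: [-0.0, 0.999, 0.037, -0.0]
wrist_force: [-0.2, 0.3, -0.8]
gripper_width: 0.4
```

Run:
```python
from h import *
applied([0, 0, 0.01], [0, 0, 0]); st()
im=viewer.capture('wrist'); cv2.imwrite('pics/w11.png',im[:,:,::-1])
```

```text
t 15.85 p [ 646.4 -192.7   55.8] cmd [ 646.8 -192.8   55.9] roterr deg [ 0.01 -0.02  0.  ] F [-0.2  0.3 -0.8] T [-0.03  0.15  0.03] w 0.4
```

View pics/w11.png

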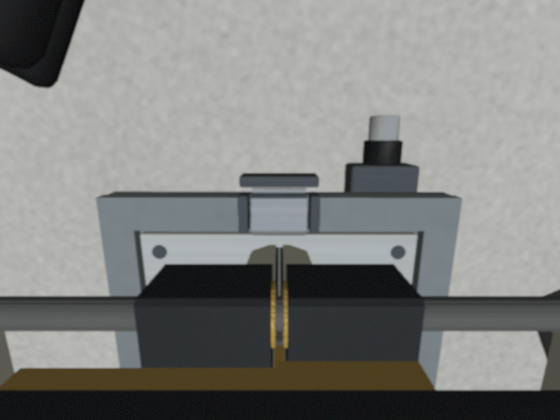

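It probably snapped already just past 62.8 mm (the force dropped to zero). I'll go down to the flat level (TCP 53) to confirm it's seated.

Emit:
play_rows(moves=[[[0,0,0.003],[0,0,0]],[[0,0,0.006],[0,0,0]],[[0,0,0.006],[0,0,0]]])

```text
clock: 16.2
ee_pos: [646.5, -192.7, 53.4]
eef_rot: [-0.0, 0.999, 0.037, -0.0]
wrist_force: [0.9, -0.3, 0.7]
gripper_width: 0.3
```

Emit:
play_rows(moves=[[[0,0,0.0015],[0,0,0]],[[0,0,0.0015],[0,0,0]]])

```text
clock: 16.4
ee_pos: [646.6, -192.8, 53.3]
eef_rot: [-0.0, 0.999, 0.037, -0.0]
wrist_force: [-1.9, 0.2, 3.4]
gripper_width: 0.3
```

Run:
```python
from h import *
applied([0, 0, 0.0075], [0, 0, 0]); st()
```

```text
t 16.4 p [ 646.6 -192.8   53.3] cmd [ 646.8 -192.8   52.9] roterr deg [ 0. -0. -0.] F [-1.9  0.2  3.4] T [ 0.12  0.51 -0.  ] w 0.3
```

Emit:
play_rows(moves=[[[0,0,0.0015],[0,0,0]],[[0,0,0.0015],[0,0,0]],[[0,0,0.0015],[0,0,0]]])

```text
clock: 16.7
ee_pos: [646.6, -192.8, 53.3]
eef_rot: [-0.0, 0.999, 0.037, 0.0]
wrist_force: [-5.1, 0.3, 8.8]
gripper_width: 0.7
```

Emit:
play_rows(moves=[[[0,0,-0.02],[0,0,0]],[[0,0,-0.1],[0,0,0]],[[0,0,-0.2],[0,0,0]],[[0,0,-0.3],[0,0,0]],[[0,0,-0.3],[0,0,0]]])

```text
clock: 17.2
ee_pos: [648.4, -193.4, 179.5]
eef_rot: [0.001, 0.999, 0.037, 0.004]
wrist_force: [0.4, -0.7, -0.1]
gripper_width: 0.8
```

Run:
```python
from h import *
applied([0, 0, -0.2985], [0, 0, 0]); st()
print(rel([520,-60,200],toolrot(-85.8)))
```

```text
t 17.2 p [ 648.4 -193.4  179.5] cmd [ 646.8 -192.8  172.3] roterr deg [-0.19  0.45  0.  ] F [ 0.4 -0.7 -0.1] T [-0.06  0.16 -0.04] w 0.8
(array([-0.2919, -0.3544, -0.069 ]), array([-0.0002,  0.    , -0.    ]))
```

Firm at 53.3 mm with 8.8 N: flat on the bed. I'll move aside and inspect.

Emit:
play_rows(moves=[[[-0.1,0,-0.02],[0,0,0]],[[-0.2,0,-0.05],[0,0,0]],[[-0.3,0,-0.07],[0,0,0]],[[-0.35,0,-0.07],[0,0,0]],[[-0.35,0,-0.07],[0,0,0]]])

```text
clock: 17.7
ee_pos: [505.3, -203.4, 201.4]
eef_rot: [0.0, 0.999, 0.036, 0.001]
wrist_force: [-0.5, -0.7, 0.1]
gripper_width: 0.6
```

Run:
```python
from h import *
applied([-0.35, 0, -0.07], [0, 0, 0]); st()
T=wristpose(); np.save('T12.npy',T)
im=viewer.capture('wrist'); cv2.imwrite('pics/w12.png',im[:,:,::-1])
im=viewer.capture('scene'); cv2.imwrite('pics/s12.png',cv2.resize(im[210:310,180:300,::-1],None,fx=5.5,fy=5.5,interpolation=cv2.INTER_CUBIC)); cv2.imwrite('pics/s12f.png',im[:,:,::-1])
```

```text
t 17.7 p [ 505.3 -203.4  201.4] cmd [ 507.2 -203.1  200.3] roterr deg [-0.05  0.08  0.06] F [-0.5 -0.7  0.1] T [-0.04  0.18 -0.03] w 0.6
```

View pics/w12.png

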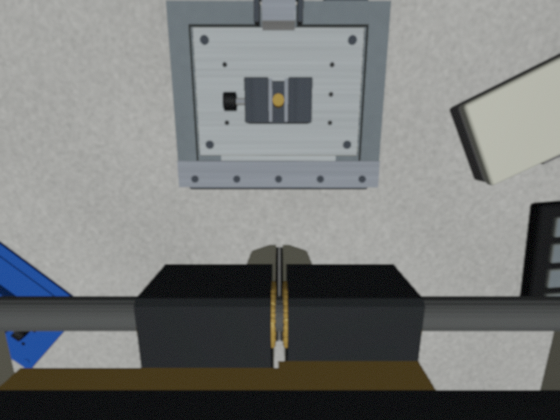

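View pics/s12.png

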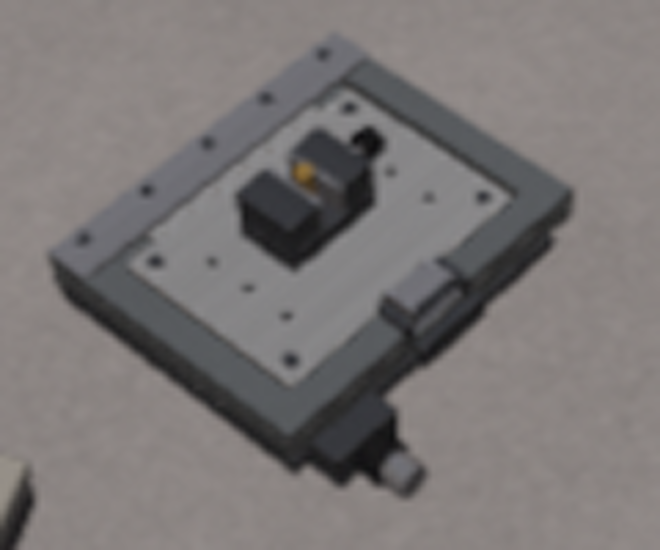

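View pics/s12f.png

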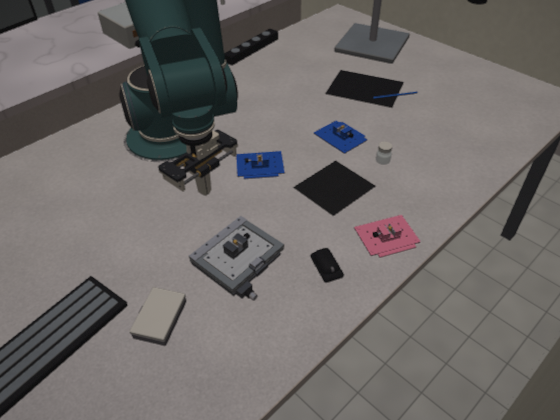

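The plate is flat inside the pocket with the catch nose over its free edge (wrist view: nose to row ≈29, plate edge at row ≈26). The mouse, jar and slide box are where they were. Handing in.

Run:
```python
from h import *
st(); print(robot.job_done())
```

```text
t 17.8 p [ 507.1 -203.2  200.8] cmd [ 507.2 -203.1  200.3] roterr deg [-0.02  0.05  0.03] F [-0.1 -0.5 -0.4] T [0.02 0.17 0.01] w 0.4
the job is handed in; nothing more can be done
None
```

The insert is in the stage, lying flat with the spring catch over its free edge. I handed the job in at 17.8 s with the arm clear of everything.

**What I did:** I took the bare aluminium insert off its mat by the vise and tilted it 11° with the tongue low. I felt the bed, then slid the tongue under the lip to the back wall. I centred the plate in y, lowered it to about 6° and let go, then pressed the free edge with closed fingers.

**Forces:** The slide to the back wall peaked at about 16 N, which was a little more than needed before I eased off. The catch gave way after a reading of about 5 N, and a final press of 8.8 N met the bed.

**Last checks:**
- **Flatness:** the plate was firm at the height expected for lying flat.
- **Catch:** in the last wrist and scene pictures the nose overlaps the plate edge. I judged it shut from those pictures and the force drop, because its travel is not reported.
- **Contact:** the wrist force was near zero at hand-in.
- **Bystanders:** the mouse, jar, slide box and the blue and pink look-alikes looked unmoved, judged by eye.

**What disagreed:** the back wall was about 2 mm nearer than the cameras suggested, and the bed about 0.6 mm lower than calculated. I found both by touch.

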